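# Shut the socket covers of a power strip with one brush of the fingertips

### The job

Shut the four flip-up socket covers on the power strip by running the closed fingertips lightly along the row: begin at the end with the rocker switch and shut them one after another until each lies flat, hopping over the adapter that is plugged in halfway. Do not grip, lift or shove the strip or press hard on it, and leave the adapter and everything else on the bench where it is.

Things in the scene. Friction and masses are not known exactly. Their poses are not given: they have to be found in the camera images.
- strip: loose white plastic power strip, 0.9 kg: 62 mm wide (its x), 420 mm long (its y), flat deck 38 mm above the bench (z = 0). Origin under its centre, z up. Black rocker switch (24 mm long, 3 mm proud) at the -y end, y = -188 mm. Along the middle line x = 0 towards +y: covers 1 and 2, the adapter, covers 3 and 4, with hinge lines at y = -125, -73, 85, 137 mm, z = 40.5 mm
- adapter: black plug-in adapter block standing in the socket in use: 44 mm (x) by 36 mm (y), 32 mm tall, so its top is 70 mm above the bench; 110 g, seated only in a 4 mm high collar (outside 54 mm by 46 mm) on the strip's deck. Origin under its centre.
- socket_mid (a point): point on the strip's deck at the centre of the socket in use, at (0, 10, 38) mm in the strip's frame; the adapter's origin stands here
- cover1 (a joint): opening of socket cover 1, rad: 0 = flat, shut; 1.6 = stop, upright. Grey flap 44 mm wide, 4 mm thick, reaching 37 mm from its hinge, which runs across the strip at the flap's edge nearest the switch. Shut, it points to the strip's +y, top 42.5 mm above the bench. Starts at 1.0 to 1.45, leaning to +y. Stiff hinge (0.012 N m): stays where it is left
- cover1_edge (a point): middle of the free edge of cover 1, 37 mm from its hinge line, at half the flap's thickness
- cover2 (a joint): opening of socket cover 2, rad: 0 = flat, shut; 1.6 = stop, upright. Grey flap 44 mm wide, 4 mm thick, reaching 37 mm from its hinge, which runs across the strip at the flap's edge nearest the switch. Shut, it points to the strip's +y, top 42.5 mm above the bench. Starts at 1.0 to 1.45, leaning to +y. Stiff hinge (0.012 N m): stays where it is left
- cover2_edge (a point): middle of the free edge of cover 2, 37 mm from its hinge line, at half the flap's thickness
- cover3 (a joint): opening of socket cover 3, rad: 0 = flat, shut; 1.6 = stop, upright. Grey flap 44 mm wide, 4 mm thick, reaching 37 mm from its hinge, which runs across the strip at the flap's edge nearest the switch. Shut, it points to the strip's +y, top 42.5 mm above the bench. Starts at 1.0 to 1.45, leaning to +y. Stiff hinge (0.012 N m): stays where it is left
- cover3_edge (a point): middle of the free edge of cover 3, 37 mm from its hinge line, at half the flap's thickness
- cover4 (a joint): opening of socket cover 4, rad: 0 = flat, shut; 1.6 = stop, upright. Grey flap 44 mm wide, 4 mm thick, reaching 37 mm from its hinge, which runs across the strip at the flap's edge nearest the switch. Shut, it points to the strip's +y, top 42.5 mm above the bench. Starts at 1.0 to 1.45, leaning to +y. Stiff hinge (0.012 N m): stays where it is left
- cover4_edge (a point): middle of the free edge of cover 4, 37 mm from its hinge line, at half the flap's thickness
- tape: roll-shaped ring of black plastic, 64 mm across, 19 mm tall, lying flat beside the strip; origin under its centre. Not part of the work.
- screwdriver: a screwdriver lying beside the strip on its -x side (towards the robot); origin under its middle. Not part of the work.
- fan: black 80 mm square, 25 mm tall computer fan lying flat beside the strip on its +x side; origin under its centre. Not part of the work.
- torch: torch standing upright, 48 mm across its foot, 155 mm tall, at the left; origin under its centre. Not part of the work.
- meter: hand multimeter 145 x 78 x 34 mm lying at the right; origin under its centre. Not part of the work.
- flux: small closed jar 40 mm across, 70 mm tall, at the left; origin under its centre. Not part of the work.

How it is judged:
On the way, in this order (a step that is already met when the one before it is completed fails the run):
1. cover 1 is shut (value of joint cover1 below 0.15 rad), for 0.1 s.
2. cover 2 is shut (value of joint cover2 below 0.15 rad), for 0.1 s.
3. cover 3 is shut (value of joint cover3 below 0.15 rad), for 0.1 s.
4. cover 4 is shut (value of joint cover4 below 0.15 rad), for 0.1 s.
At the end, for the whole second after the job is handed in: All four covers are shut to within 0.15 rad of flat; the strip is at rest on the bench within 20 mm of its start, and the adapter still stands in its socket within 12 mm and 0.15 rad; every other loose thing is within 20 mm of its start (value of joint each of cover1, cover2, cover3, cover4 below 0.15 rad and distance of each of strip, tape, screwdriver, fan, torch, meter, flux from where it was at the start of the episode below 0.02 m and height (world z) of strip below 0.01 m and distance between adapter and socket_mid below 0.012 m and angle between adapter's own z axis and vertical below 0.15 rad and linear speed of strip below 0.02 m/s); the robot touches nothing.
It fails at once if the strip is shoved more than 20 mm, or lifted or tipped (distance of strip from where it was at the start of the episode above 0.02 m or height (world z) of strip above 0.01 m or angle between strip's own z axis and vertical above 0.12 rad).
It fails at once if the strip or its covers are pressed with more than 25 N (contact force between the arm and strip above 25 N).
It fails at once if the adapter is pulled out or knocked askew (distance between adapter and socket_mid above 0.012 m or angle between adapter's own z axis and vertical above 0.15 rad).
It fails at once if a bystander is moved more than 20 mm (distance of any of tape, screwdriver, fan, torch, meter, flux from where it was at the start of the episode above 0.02 m).
It also fails if it takes over 51 s, if anything falls off the work surface, if the arm or the gripper's body presses on something with over 40 N, if the wrist force passes 120 N, or if a joint passes its speed limit or range.

### The arm

A 7-joint arm with a two-finger parallel gripper is mounted at the origin on the work surface. World frame = base frame: x ahead of the robot, y to its left, z up, the work surface at z = 0. Lengths are in m, angles in rad, forces in N, time in s.
With the tool pointing down it reaches from about 0.4 to 0.85 m from the base axis. Payload 10.4 kg.
Tool frame: the origin (TCP) lies between the finger pads; the fingertips stand 19 mm ahead of it and the grasp point (between the pads) is the TCP (manip.tips_ahead is the distance from the TCP to the fingertips, in m); z points along the fingers, y is the line along which they close (so a half turn about z gives the same grasp; the last joint's range is limited). The gripper opens to 85 mm and grips with 20 to 120 N. Pads are 22 mm wide; open, the fingers measure 114 mm over their backs; the gripper's body (76 mm by 85 mm) begins 54 mm behind the grasp point. The pads swing forward as they close: fully open they stand 13 mm farther back than shut.
Start: joints at [1.23, 0.332, -0.065, 1.46, 0.022, 1.35, -0.088], TCP at [0.195, -0.594, 0.25] pointing down, gripper open.
Joint ranges: [-2.6, 2.6], [-0.5, 2.12], [-1.47, 1.34], [0.16, 2.42], [-1.27, 4.41], [0.06, 2.06], [-2.6, 2.6]. Speed limits (rad/s): [2.22, 2.22, 2.79, 2.79, 3.14, 3.14, 3.14].

### API

Orientations are given as a unit quaternion [x, y, z, w].
In Python, from workcell import manip, viewer gives the robot as it stands.
- The arm moves only by the tool arm_command, never from a script. Its argument "series" is text: rows parted by semicolons, each of 5 numbers parted by spaces: the closure, from 0 (fully open) to 1 (shut), then the shift along the tool's x, y, z normalised to -1 to 1, where 1 is 0.4 m, then the turn about the tool's z normalised to -1 to 1, where 1 is 180 degrees. In form: jaw tx ty tz spin; .... A call has exactly 10 rows; each row shifts and turns the commanded pose from where the row before left it, along the tool's axes as they then stand; what a row does not reach is not made up. A row lasts 1/8 s, in which the tool goes at most 62.5 mm and 10.7 degrees, less where a joint would pass 70% of its speed; a pose out of reach is approached as far as the arm can. A call with a number of a shift or a turn outside -1 to 1 is refused whole. A call with a gripper value outside its range is refused whole. The fingers move at their own pace and stop on an object; "newtons" is the grip in N (left out, the last holds). Time passes only in rows, so rows that do not move let the fingers close, or fill a call up. It gives the time, the measured TCP pose, the force, the opening and the grip force at its end, in the units of the state.
- manip.get_obs(): the state, without advancing time (a new reading comes with each control period).
- viewer.camera(name): name is "scene" or "top" or "wrist"; returns a dict with "pixels" (480x640x3 uint8, red, green, blue), "intrinsics" (3x3 intrinsics, pixels), "extrinsics" (4x4, takes a point from world to camera coordinates). Camera axes: x right, y up, looking along -z (the intrinsics and any distortion apply to the point x, -y, -z); pixel columns grow to the right and rows downward; lengths in m; the calibration is good to about 2 mm. A picture is of the moment at which its call begins. There is no depth.
- manip.hand_in(): hands the job in; it is judged then, once.
The state is a dict: "clock": time; "joint_pos": joint angles; "joint_velocities": joint speeds; "tau": joint torques, N m; "position": TCP position; "ee_rot": TCP orientation; "ft_force": force on the tool from outside, world axes, zero at the start; "torque": the same for the moment, N m; "grip_width": opening from 0.0 (shut) to 1.0 (fully open); "grasp_force": force on a finger pad.
Only numpy, scipy, OpenCV 4.12 (cv2) and the standard library are available. Lean on these libraries where they do the work, as an engineer would, in place of code of your own. Each camera call takes 0.05 s, during which the arm holds its last target. There are 200 camera calls.

## Working session

There is one attempt and no reset: what is moved stays moved. The work goes in short steps, Python scripts to look and compute and a tool call to move; the robot and the scene stay as the last step left them, time stands still between calls to the robot, and variables do not carry over. Pictures are saved under pics/ and viewed, at most 10 in all, crops included, and the job is handed in when it is done.

Besides the shell and the picture viewer there is one more tool, called after "Call:" in YAML: its name, and indented under it one key for each argument. arm_command: Moves the arm, as the interface text tells. Scaled input: -1 to 1 covers 0.4 m each way for a shift and 180 degrees each way for a turn. Its arguments: {"type":"object","properties":{"series":{"type":"string"},"newtons":{"type":"number"}},"required":["series"]}

```bash
mkdir -p pics; ls; python3 - <<'E'
from workcell import manip, viewer
import cv2,pickle
o=manip.get_obs();print(o)
d={}
for n in("top","scene"):
    c=viewer.camera(n);d[n]=c;cv2.imwrite(f"pics/{n}0.png",c["pixels"][:,:,::-1]);print(n,c["intrinsics"],c["extrinsics"],c.keys())
pickle.dump(d,open("cam.pkl","wb"))
E
```

```text
pics
{'clock': 0.0, 'joint_pos': array([ 1.23035867,  0.33287011, -0.06470213,  1.46097122,  0.02163516,
        1.34992048, -0.08850127]), 'joint_velocities': array([-0.00174774,  0.00167349,  0.00105568, -0.00044051, -0.00148903,
       -0.00084487, -0.00062752]), 'tau': array([ 3.17052663e-04, -6.25456882e+01,  4.95484646e-02, -3.91605806e+01,
        1.64226437e-02,  9.96315619e-03,  1.28494506e-05]), 'position': array([ 0.19519129, -0.5933516 ,  0.24950276]), 'ee_rot': array([ 9.87396308e-01,  1.58265562e-01, -1.67590726e-04, -7.16965782e-04]), 'ft_force': array([-0.33827513,  0.93792103, -0.49147807]), 'torque': array([-0.04844813,  0.00557893, -0.00634213]), 'grasp_force': 0.0, 'grip_width': 1.0026272907409852}
top [[538.86399287   0.         322.35320613]
 [  0.         538.86399287 229.03628326]
 [  0.           0.           1.        ]] [[-0.02174337 -0.99943684 -0.02555819  0.02364843]
 [ 0.99853116 -0.02297842  0.04906639 -0.56518579]
 [-0.04962604 -0.02445379  0.99846846 -1.38026188]
 [ 0.          0.          0.          1.        ]] dict_keys(['pixels', 'intrinsics', 'extrinsics'])
scene [[585.82759392   0.         327.2205224 ]
 [  0.         585.82759392 245.72673157]
 [  0.           0.           1.        ]] [[-0.89348423  0.44873333  0.01800921  0.50282979]
 [-0.32668281 -0.67693722  0.65957133  0.12829654]
 [ 0.30816275  0.58343328  0.7514262  -1.56256632]
 [ 0.          0.          0.          1.        ]] dict_keys(['pixels', 'intrinsics', 'extrinsics'])
```

View pics/top0.png

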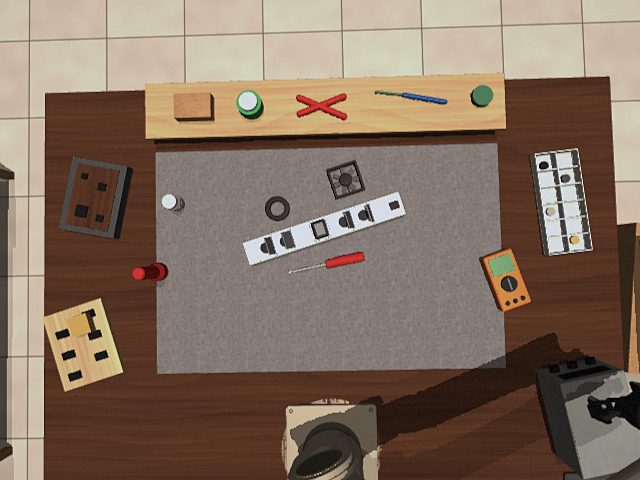

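View pics/scene0.png

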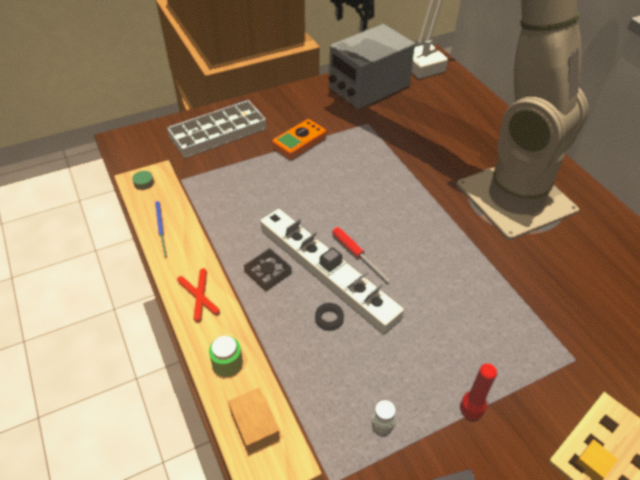

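The top view shows the strip running from the switch end at about (394,205) to the far end at about (249,253), with the adapter at (320,229). The covers are at about (364,213), (345,220), (286,240) and (267,246). I'll enlarge that area.

```bash
python3 - <<'E'
import pickle,cv2
d=pickle.load(open("cam.pkl","rb"))
p=d["top"]["pixels"][180:275,235:415,::-1]
cv2.imwrite("pics/crop0.png",cv2.resize(p,None,fx=4.4,fy=4.4,interpolation=cv2.INTER_CUBIC))
E
```

```text
(no output)
```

View pics/crop0.png

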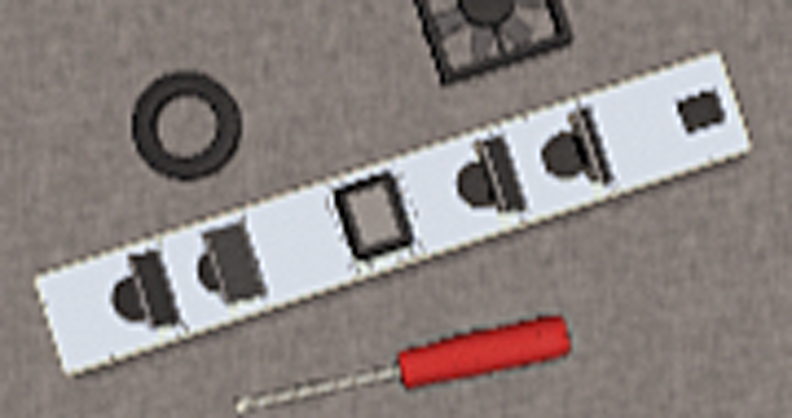

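The crop shows the deck corners at about (720,53), (748,152), (70,376) and (36,276). The switch is on the right, and all four covers are open, leaning left.

```bash
cat > h.py <<'E'
import numpy as np
from workcell import manip
def ray(c,uv,z):
    K,E=c["intrinsics"],c["extrinsics"];r=np.linalg.inv(K)@[uv[0],uv[1],1.]
    R,t=E[:3,:3],E[:3,3];d=R.T@np.array([r[0],-r[1],-r[2]]);o=-R.T@t
    return o+d*(z-o[2])/d[2]
E
python3 - <<'E'
from h import *
import pickle
from scipy.spatial.transform import Rotation as Ro
c=pickle.load(open("cam.pkl","rb"))["top"]
uv=np.array([(720,53),(748,152),(70,376),(36,276)])
P=np.array([ray(c,(a[0]/4.4+235-.4,a[1]/4.4+180-.4),.038) for a in uv])[:,:2]
L=lambda a,b:np.linalg.norm(P[a]-P[b])
print(L(0,1),L(1,2),L(2,3),L(3,0))
y=P[2]+P[3]-P[0]-P[1];y/=np.linalg.norm(y);ctr=P.mean(0)
print("ctr",ctr,"yaw y",np.degrees(np.arctan2(y[1],y[0])))
x=np.array([y[1],-y[0]])
for n,a,z in(("switch",(701,111),.041),("adapter",(374,214),.07)):
    q=ray(c,(a[0]/4.4+234.6,a[1]/4.4+179.6),z)[:2]-ctr;print(n,q@x,q@y)
o=manip.get_obs();R=Ro.from_quat(o["ee_rot"]).as_matrix();print(R)
q=o["position"][:2]-ctr;print("tcp in strip",q@x,q@y,manip.tips_ahead)
np.savez("strip",ctr=ctr,x=x,y=y)
E
```

```text
0.05950234279151717 0.412268266752119 0.06123867813534532 0.4163746546566424
ctr [0.5661361  0.00638009] yaw y 106.87264675768014
switch 0.0010774624627953526 -0.18716780527307758
adapter 0.0017764514245595384 0.009958103177317969
[[ 9.49920020e-01  3.12492841e-01 -4.23673354e-04]
 [ 3.12493126e-01 -9.49919292e-01  1.17689787e-03]
 [-3.46833352e-05 -1.25035385e-03 -9.99999218e-01]]
tcp in strip -0.5290401837608404 -0.4663112057339965 0.019
```

Call:
arm_command:
  series: "1 0.11 -0.06 0 0.0074; 1 0.11 -0.06 0 0; 1 0.11 -0.06 0 0; 1 0.11 -0.06 0 0; 1 0.11 -0.06 0 0; 1 0.11 -0.06 0 0; 1 0.11 -0.06 0 0; 1 0.11 -0.06 0 0; 1 0.11 -0.06 0 0; 1 0.11 -0.06 0 0"
  newtons: 20

```text
clock: 1.35
position: [0.5466, -0.2343, 0.25]
ee_rot: [0.989, 0.147, -0.0, -0.0]
ft_force: [0.7, -0.5, 0.4]
grip_width: -0.001
grasp_force: 0.0
```

```bash
cat > w.py <<'E'
from h import *
from scipy.spatial.transform import Rotation as Ro
s=np.load("strip.npz");o=manip.get_obs();q=o["position"][:2]-s["ctr"]
R=Ro.from_quat(o["ee_rot"]).as_matrix()
print("t %.2f strip xy tipz mm"%o["clock"],(1000*np.array([q@s["x"],q@s["y"],o["position"][2]-manip.tips_ahead])).round(1),"yaw",np.degrees(np.arctan2(R[1,1],R[0,1])).round(2),"F",o["ft_force"].round(2),o["grip_width"].round(3))
E
python3 w.py
```

```text
Traceback (most recent call last):
  File "w.py", line 5, in <module>
    print("t %.2f strip xy tipz mm"%o["clock"],(1000*np.array([q@s["x"],q@s["y"],o["position"][2]-manip.tips_ahead])).round(1),"yaw",np.degrees(np.arctan2(R[1,1],R[0,1])).round(2),"F",o["ft_force"].round(2),o["grip_width"].round(3))
                                                                                                                                                                                                               ^^^^^^^^^^^^^^^^^^^^^
AttributeError: 'float' object has no attribute 'round'
```

```bash
sed -i 's/o\["grip_width"\].round(3)/o["grip_width"]/' w.py; python3 w.py; python3 - <<'E'
from workcell import viewer
import cv2,pickle
c=viewer.camera("wrist");pickle.dump(c,open("wr.pkl","wb"));cv2.imwrite("pics/wrist.png",c["pixels"][:,:,::-1])
E
```

```text
t 1.35 strip xy tipz mm [ -88.5 -224.6  231. ] yaw -73.14 F [ 0.65 -0.51  0.43] -0.0006300164278443181
```

View pics/wrist.png

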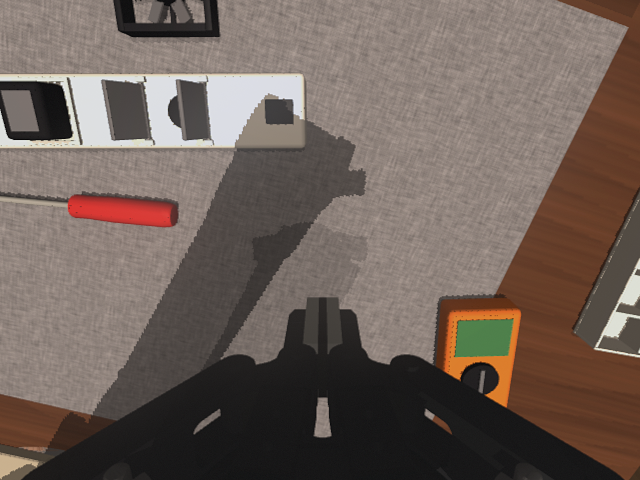

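The wrist view shows the strip level in the image, so the tool is aligned with it. The strip's end corners are at about (304,73) and (305,148), the switch is at (279,111), and the fingertips span x from 306 to 339. I'll use these to cross-check the strip's pose.

```bash
python3 - <<'E'
from h import *
import pickle
c=pickle.load(open("wr.pkl","rb"));s=np.load("strip.npz")
for n,a,z in(("c1",(304,73),.038),("c2",(305,148),.038),("sw",(279,111),.041),("hinge1 a",(208,77),.0405),("hinge1b",(208,144),.0405),("tipL",(306,297),.231),("tipR",(339,297),.231)):
    q=ray(c,a,z)[:2]-s["ctr"];print(n,(q@s["x"]*1e3).round(1),(q@s["y"]*1e3).round(1))
E
```

```text
c1 30.4 -209.2
c2 -30.1 -209.1
sw 0.6 -187.6
hinge1 a 27.1 -129.9
hinge1b -26.5 -124.6
tipL -78.1 -217.5
tipR -78.1 -231.5
```

Call:
arm_command:
  series: "1 0.0553 -0.0529 0 0; 1 0.0553 -0.0529 0 0; 1 0.0553 -0.0529 0 0; 1 0.0553 -0.0529 0 0; 1 0 0 0 0; 1 0 0 0.1 0; 1 0 0 0.1 0; 1 0 0 0.1 0; 1 0 0 0.0975 0; 1 0 0 0 0"

```text
clock: 2.65
position: [0.6034, -0.1297, 0.0883]
ee_rot: [0.989, 0.146, -0.003, -0.001]
ft_force: [0.2, -0.1, 0.1]
grip_width: -0.002
grasp_force: 0.0
```

```bash
python3 w.py
```

```text
t 2.65 strip xy tipz mm [  -3.9 -141.    69.3] yaw -73.18 F [ 0.19 -0.14  0.12] -0.0016018947018157795
```

Call:
arm_command:
  series: "1 0.01 -0.025 0.0025 0; 1 0 -0.025 0.0025 0; 1 0 -0.0125 0.0075 0; 1 0 -0.0125 0.0075 0; 1 0 -0.01 0.01 0; 1 0 -0.01 0.01 0; 1 0 -0.005 0.0075 0; 1 0 -0.0025 0.0075 0; 1 0 -0.0025 0.005 0; 1 0 0 0 0"

```text
clock: 3.9
position: [0.5975, -0.0875, 0.0671]
ee_rot: [0.989, 0.147, -0.0, -0.0]
ft_force: [0.0, -0.5, -0.8]
grip_width: -0.003
grasp_force: 0.0
```

```bash
python3 w.py; python3 - <<'E'
from workcell import viewer
import cv2,pickle
c=viewer.camera("scene");pickle.dump(c,open("sc.pkl","wb"));cv2.imwrite("pics/s1.png",cv2.resize(c["pixels"][160:340,230:430,::-1],None,fx=3,fy=3,interpolation=cv2.INTER_CUBIC))
E
```

```text
t 3.90 strip xy tipz mm [  2.8 -98.9  48.1] yaw -73.12 F [ 0.01 -0.48 -0.81] -0.0030364785312099974
```

View pics/s1.png

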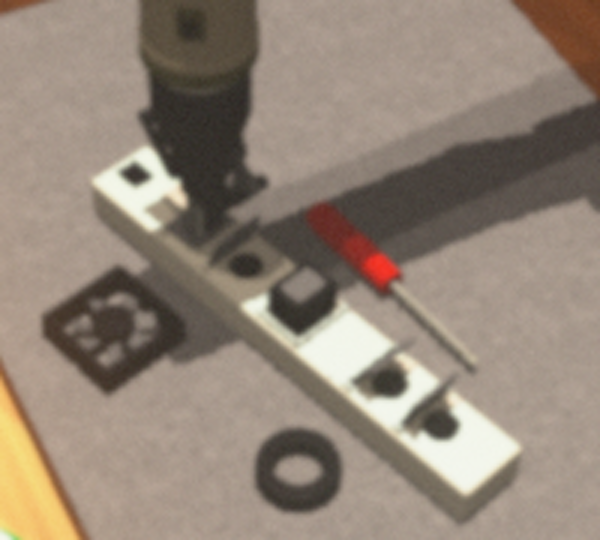

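Cover 1 is nearly flat under the tips at about (205,225) in the crop. The other three covers are still up and the adapter is in place. I'll lower a little more.

Call:
arm_command:
  series: "1 0 0 0.0025 0; 1 0 0 0.0025 0; 1 0 0 0.0025 0; 1 0 0 0.0025 0; 1 0 0 0.001 0; 1 0 0 0 0; 1 0 0 0 0; 1 0 0 0 0; 1 0 0 0 0; 1 0 0 0 0"

```text
clock: 5.2
position: [0.5976, -0.0875, 0.0629]
ee_rot: [0.989, 0.147, 0.0, 0.0]
ft_force: [0.4, 0.1, -0.4]
grip_width: 0.001
grasp_force: 0.0
```

```bash
python3 w.py
```

```text
t 5.20 strip xy tipz mm [  2.9 -99.   43.9] yaw -73.12 F [ 0.39  0.1  -0.43] 0.0005566100174474967
```

Call:
arm_command:
  series: "1 0 0 -0.022 0; 1 0 0 -0.022 0; 1 0 0 -0.021 0; 1 -0.007 -0.025 0 0; 1 0 -0.025 0.0025 0; 1 0 -0.025 0.0025 0; 1 0 -0.0125 0.0075 0; 1 0 -0.0125 0.0075 0; 1 0 -0.01 0.01 0; 1 0 -0.01 0.01 0"

```text
clock: 6.45
position: [0.5809, -0.0423, 0.0725]
ee_rot: [0.989, 0.147, -0.0, 0.0]
ft_force: [0.0, -0.5, 0.1]
grip_width: -0.0
grasp_force: 0.2
```

Call:
arm_command:
  series: "1 0 -0.005 0.0075 0; 1 0 -0.0025 0.0075 0; 1 0 -0.0025 0.005 0; 1 0 0 0.0025 0; 1 0 0 0.0025 0; 1 0 0 0 0; 1 0 0 0 0; 1 0 0 0 0; 1 0 0 0 0; 1 0 0 0 0"

```text
clock: 7.7
position: [0.5799, -0.0385, 0.063]
ee_rot: [0.989, 0.147, 0.0, 0.0]
ft_force: [-0.2, -0.8, -0.4]
grip_width: 0.0
grasp_force: 0.0
```

```bash
python3 w.py
```

```text
t 7.70 strip xy tipz mm [  0.1 -47.   44. ] yaw -73.12 F [-0.21 -0.8  -0.36] 0.0002725242307674523
```

Call:
arm_command:
  series: "1 0 0 -0.055 0; 1 0 0 -0.055 0; 1 0 0 -0.055 0; 1 0 -0.0725 0 0; 1 0 -0.0725 0 0; 1 0 -0.0725 0 0; 1 0 -0.0725 0 0; 1 0 0 0 0; 1 0 0 0.05 0; 1 0 0 0.05 0"

```text
clock: 8.95
position: [0.5466, 0.0715, 0.0886]
ee_rot: [0.989, 0.146, 0.0, 0.0]
ft_force: [-0.1, 0.5, 0.0]
grip_width: 0.001
grasp_force: 0.0
```

Call:
arm_command:
  series: "1 0 -0.025 0.0025 0; 1 0 -0.025 0.0025 0; 1 0 -0.0125 0.0075 0; 1 0 -0.0125 0.0075 0; 1 0 -0.01 0.01 0; 1 0 -0.01 0.01 0; 1 0 -0.005 0.0075 0; 1 0 -0.0025 0.0075 0; 1 0 -0.0025 0.005 0; 1 0 0 0 0"

```text
clock: 10.2
position: [0.5339, 0.1127, 0.0647]
ee_rot: [0.989, 0.147, -0.0, 0.0]
ft_force: [-0.1, -0.1, -0.5]
grip_width: -0.001
grasp_force: 0.0
```

```bash
python3 w.py
```

```text
t 10.20 strip xy tipz mm [ -0.  111.1  45.7] yaw -73.13 F [-0.06 -0.12 -0.47] -0.0005292030317954411
```

Next I'll finish pressing cover 3 flat, then do cover 4 with the same path.

Call:
arm_command:
  series: "1 0 0 0.0025 0; 1 0 0 0.002 0; 1 0 0 0 0; 1 0 0 0 0; 1 0 0 0 0; 1 0 0 -0.022 0; 1 0 0 -0.022 0; 1 0 0 -0.021 0; 1 0 -0.025 0 0; 1 0 -0.025 0.0025 0"

```text
clock: 11.45
position: [0.5278, 0.1327, 0.0881]
ee_rot: [0.989, 0.147, 0.0, -0.0]
ft_force: [-0.8, -0.0, 0.2]
grip_width: 0.002
grasp_force: 0.0
```

Call:
arm_command:
  series: "1 0 -0.025 0.0025 0; 1 0 -0.0125 0.0075 0; 1 0 -0.0125 0.0075 0; 1 0 -0.01 0.01 0; 1 0 -0.01 0.01 0; 1 0 -0.005 0.0075 0; 1 0 -0.0025 0.0075 0; 1 0 -0.0025 0.005 0; 1 0 0 0.0025 0; 1 0 0 0.0025 0"

```text
clock: 12.7
position: [0.5189, 0.1625, 0.0631]
ee_rot: [0.989, 0.147, 0.0, -0.0]
ft_force: [-0.5, 0.6, 0.1]
grip_width: -0.002
grasp_force: 0.2
```

Call:
arm_command:
  series: "1 0 0 0 0; 1 0 0 0 0; 1 0 0 0 0; 1 0 0 -0.05 0; 1 0 0 -0.1 0; 1 0 0 -0.1 0; 1 -0.1 0 -0.1 0; 1 -0.1 0 0 0; 1 -0.1 0 0 0; 1 -0.1 0 0 0"

```text
clock: 13.95
position: [0.3646, 0.116, 0.2043]
ee_rot: [0.989, 0.147, 0.001, 0.0]
ft_force: [1.2, 0.7, 0.1]
grip_width: -0.001
grasp_force: 0.0
```

```bash
python3 w.py; python3 - <<'E'
from workcell import viewer
import cv2
a=viewer.camera("scene")["pixels"][190:340,240:420,::-1];b=viewer.camera("top")["pixels"][180:275,235:415,::-1]
f=lambda p:cv2.resize(p,None,fx=4.4 if p is b else 4,fy=4.4 if p is b else 4,interpolation=cv2.INTER_CUBIC)
cv2.imwrite("pics/fs.png",f(a));cv2.imwrite("pics/ft.png",f(b))
E
```

```text
t 13.95 strip xy tipz mm [-161.   163.4  185.3] yaw -73.09 F [1.18 0.71 0.09] -0.0007417296434268174
```

View pics/fs.png

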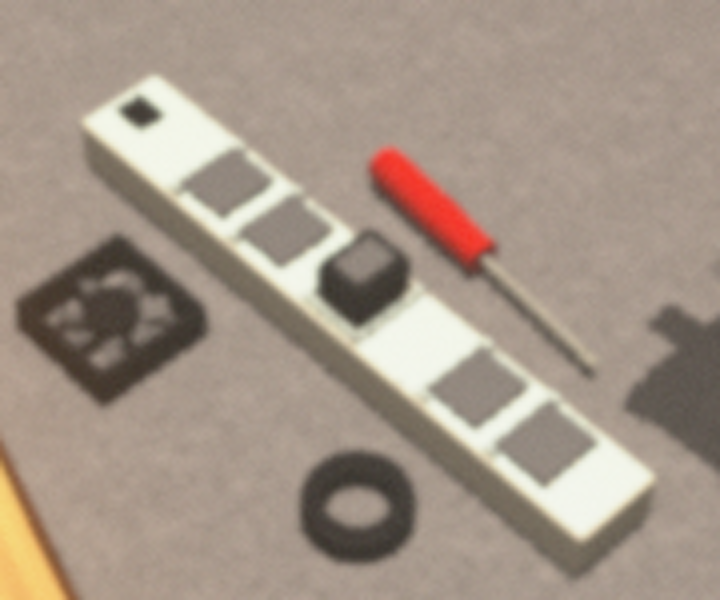

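View pics/ft.png

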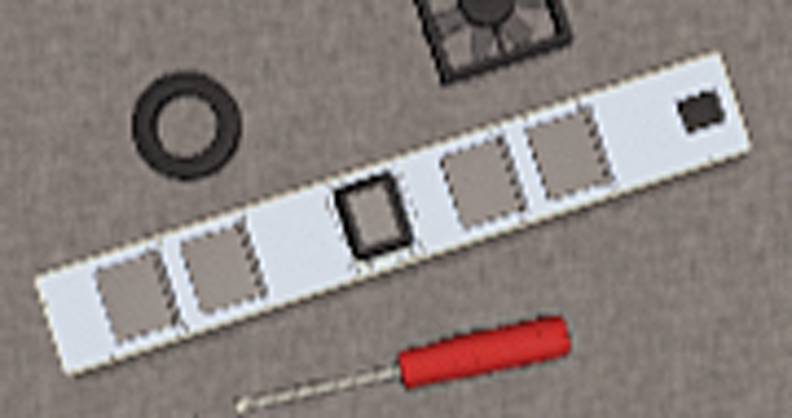

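Both views show all four covers flat. In the top crop they are at about (568,155), (483,182), (222,270) and (137,297). The strip's corners haven't moved, and the adapter and nearby items are in place.

```bash
python3 -c "from workcell import manip;print(manip.hand_in())"
```

```text
the job is handed in; nothing more can be done
None
```

I shut all four covers in order from the switch end, hopping over the adapter, and handed the job in after about 14 s; the final pictures show the covers flat with the strip, adapter and nearby items unmoved, but the hand-in gave no verdict.

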